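# Nip a re-glued jewel box in a trigger clamp

### The arm

A 6-joint arm with a two-finger parallel gripper is mounted at the origin on the work surface; the furniture and walls round the work are solid. World frame = base frame: x ahead of the robot, y to its left, z up, the work surface at z = 0. Lengths are in m, angles in degrees, forces in N, time in s.
With the tool pointing down it reaches from about 0.3 to 0.75 m from the base axis. Payload 8.5 kg.
Tool frame: the origin (TCP) lies at the centre of the arm's flange, where the gripper is bolted on; the fingertips stand 166 mm ahead of it and the grasp point (between the pads) lies 147 mm ahead of it; z points along the fingers, y is the direction in which the jaws open and shut (so a half turn about z gives the same grasp; the last joint's range is limited). The gripper opens to 88 mm and grips with 3 to 60 N. Pads are 18 mm wide; open, the fingers measure 123 mm over their backs; the gripper's body (75 mm by 187 mm) begins 45 mm behind the grasp point.
Start: joints at [-81.778, 21.807, 74.336, -0, 83.858, -12.336], TCP at [0.193, -0.515, 0.405] pointing down, gripper open.
Joint ranges: [-178.18, 178.18], [-50.72, 133.34], [12.68, 142.11], [-81.47, 261.47], [9.98, 163.14], [-165.26, 165.26]. Speed limits (degrees/s): [136.94, 136.94, 180, 180, 180, 180].

### API

Orientations are given as [roll, pitch, yaw] about the fixed x, y, z axes, in that order (R = Rz(yaw) Ry(pitch) Rx(roll)).
In Python, from workcell import telemetry, optics, job_done gives the robot as it stands.
- The arm moves only by the tool apply_moves, never from a script. Its argument "targets" is a list of rows, each a list of 3 entries, a list of its own where there are three numbers: the shift along the tool's x, y, z in m, then the turn, a rotation vector about the tool's x, y, z in rad, then the gripper's target within -1 to 1 (fully open at 1, half-way at 0, shut at -1). In form: [[[x, y, z], [rx, ry, rz], grip], ...]. A call has 1 to 12 rows; each row is the pose to reach, as a shift and turn from the pose commanded when the call began, along the tool's axes at that moment; what a row does not reach only later rows make up. A row lasts 1/10 s, in which the tool goes at most 50 mm and 8.59 degrees, less where a joint would pass 70% of its speed; a pose out of reach is approached as far as the arm can. A call with a gripper value outside its range is refused whole. The fingers move at their own pace and stop on an object; "force" is the grip in N (left out, the last holds). Time passes only in rows, so rows that repeat a pose let the fingers close. It gives the time, the measured TCP pose, the force and the opening at its end, in the units of the state.
- telemetry.read_state(): the state, without advancing time (a new reading comes with each control period).
- optics.grab_frame(name): name is "scene" or "top" or "wrist"; returns a dict with "pixels" (384x512x3 uint8, red, green, blue), "intrinsics" (3x3 intrinsics, pixels), "position" and "orientation" of the camera in the world. Camera axes: x right, y up, looking along -z (the intrinsics and any distortion apply to the point x, -y, -z); pixel columns grow to the right and rows downward; lengths in m; the calibration is good to about 2 mm. A picture is of the moment at which its call begins. There is no depth.
- job_done(): hands the job in, once; it reports no verdict.
The state is a dict: "time_s": time; "joint_positions": joint angles; "joint_velocities": joint speeds; "tau": joint torques, N m; "ee_pos": TCP position; "tcp_rot": TCP orientation; "force": force on the tool from outside, world axes, zero at the start; "moment": the same for the moment, N m; "width": finger opening in m.
Only numpy, scipy, OpenCV 4.12 (cv2) and the standard library are available. Lean on these libraries where they do the work, as an engineer would, in place of code of your own. Each camera call takes 0.05 s, during which the arm holds its last target.

### The job

The walls of the jewel box lying between the pads of the small trigger clamp have just been re-glued. Raise its stiff lid to about 60 degrees, so that it neither sticks shut nor leans back over the sliding jaw, then pump the clamp's trigger (squeeze, let out, squeeze again; do not push the jaw or the bar by hand) until the sliding pad has pressed the box square against the fixed pad. Do not crush the box: finish while still squeezing the trigger so that the soft pad nips the box with some 10 to 25 N, lid still up, and leave the other things on the table where they are.

Things in the scene. Friction and masses are not known exactly. Their poses are not given: they have to be found in the camera images.
- bed (a point): point on the clamp (fixed to the table), on top of the two cork-faced rails that carry the work, 42 mm above the table, on the middle line, 35 mm along x from the fixed pad's face. x runs along the bar from handle to sliding jaw, y across, z up. The 110 mm wide board runs from x = -160 to +105 mm of here; the bar's tail, 19 to 34 mm above the table, reaches 200 mm behind (-x).
- fixed_pad (a point): middle of the face of the fixed rubber pad (looks along the clamp's +x; 50 mm wide, 17 mm tall, its top 19 mm above the rails). Axes as bed.
- sliding_pad (a point): middle of the face of the soft rubber pad on the sliding jaw (looks along -x at the fixed pad; same size). The jaw and pad stand no higher than 19 mm above the rails.
- bar (a joint): how far the bar and its sliding jaw have closed, m. 0 = pads 105 mm apart. Starts at 0.004 to 0.022; with the box held between the pads it reads 0.039 plus the pad's compression. Ratchet teeth every 8 mm: when the trigger is let out the bar may slip back, at most to the last tooth caught, so real pressure on the box lasts only while the trigger is squeezed. Close it with the trigger only.
- soft_pad (a joint): compression of the sliding jaw's soft pad, m: 0 = free, 1 mm per 8 N (0.0025 = 20 N), stop at 0.005.
- trigger (a joint): trigger angle, rad: 0 = let out (sprung), 0.38 = fully squeezed. A full squeeze closes the jaw by 8 mm (the first by up to 12); between squeezes let it out fully and give the pawl 0.3 s to drop. Push at the roll along the clamp's +x: 3 to 4 N, and 3 N to drag the bar. Stopped by the box it stands near 0.28. A grip of 5 N nips the box with about 8 N, 15 N with 19, 35 N with 28; 45 N crushes it.
- trigger_roll (a point): middle of the trigger's finger roll: grey, crosswise, 14 mm thick, 22 mm wide (y), the top end of a lever that pivots 42 mm lower. It is on the side of the handle away from the box and moves 16 mm along the clamp's +x, towards the handle, in a full squeeze: 91 mm behind (-x) the fixed pad's face when let out, 75 mm when squeezed; 107 mm above the table. The housing below is 69 mm tall.
- handle_back (a point): point on the face of the fixed handle that looks to the box, 107 mm above the table, 50 mm behind (-x) the fixed pad's face. The handle is an upright black stock 14 mm thick (from here along the clamp's -x), 24 mm wide, top 140 mm above the table. Over roll and handle it measures 48 mm with the trigger let out, 32 mm when fully squeezed.
- box_centre (a point): centre of the jewel box under repair (loose; black, 66.5 mm deep along its x, 66 mm wide along y, 36 mm tall with the lid shut, 0.2 kg), 18 mm above its underside, half a millimetre before its origin. Its x axis points to its back, where the hinge is: towards the sliding jaw. The case's walls are 22 mm tall; the lid is the upper 14 mm.
- box: the same jewel box; origin at the middle of its underside, on the rails. Axes as above.
- lid_hinge (a point): middle of the lid's hinge line (along the box's y): at the back of the box, 34 mm behind its centre, 22 mm above its underside. Fixed to the case.
- lid_front (a point): middle of the lid's front face (7 mm up the 14 mm tall lid), moves with the lid. The lid is 66 mm wide with straight upright sides that can be pinched.
- box_lid (a joint): lid angle, rad: 0 = shut, 1.05 = 60 degrees, at most 1.75. Starts between 0 and 0.1. Stiff hinge: it stays where it is left (0.02 Nm friction).
- glue: bystander (sizes in mm): white glue bottle, 42 across, 125 tall, at the back; origin at the middle of its underside
- spare_box_a: bystander (sizes in mm): closed jewel box 68 x 66 x 36, stacked on spare_box_b; origin at the middle of its underside
- spare_box_b: bystander (sizes in mm): another closed jewel box 68 x 66 x 36, on the table left of the clamp (not under repair); origin at the middle of its underside
- tape: bystander (sizes in mm): roll of brown tape, 93 across, 48 tall, left of the clamp; origin at the middle of its underside
- marker: bystander (sizes in mm): white pen with a black cap, 135 long, lying left of the clamp; origin at the middle of its underside
- jar_a: bystander (sizes in mm): white candle jar with wooden lid, 71 across, 98 tall, at the back; origin at the middle of its underside
- jar_b: bystander (sizes in mm): white candle jar with wooden lid, 81 across, 110 tall, at the back; origin at the middle of its underside
- spool_a: bystander (sizes in mm): ribbon spool lying flat, 73 across, 24 tall, left of the clamp; origin at the middle of its underside
- spool_b: bystander (sizes in mm): ribbon spool lying flat, 73 across, 24 tall, left of the clamp; origin at the middle of its underside
- soap_a: bystander (sizes in mm): bar of soap, 60 x 85 x 28, left of the clamp; origin at the middle of its underside
Things that resemble listed ones, but are neither listed nor needed, are in the scene too. Leave any green look-alike of the box alone.

How it is judged (in metres and radians):
On the way, in this order (a step that is already met when the one before it is completed fails the run):
1. the lid stands at about 60 degrees (48 to 72) while the clamp is still off the box (value of joint box_lid between 0.84 and 1.26 rad and contact force between soft_pad and box below 0.5 N), for 0.3 s.
2. the trigger has been squeezed by the fingers (value of joint trigger above 0.15 rad and contact force between the fingers and trigger above 1 N), for 0.05 s.
3. the trigger has been let out again for the next stroke (value of joint trigger below 0.1 rad), for 0.05 s.
4. a later squeeze of the trigger presses the pad on the box (contact force between soft_pad and box above 5 N and value of joint trigger above 0.03 rad and contact force between the fingers and trigger above 2 N), for 0.2 s.
At the end, for the whole second after the job is handed in: Still squeezing: the fingers press the trigger (over 2 N, trigger in by over 0.03 rad), the soft pad presses the box with 5 to 28 N, the box lies flat on the rails, square (within 0.06 rad) against the fixed pad (within 3 mm), and its lid stands at 46 to 73 degrees (all of step 4 and contact force between soft_pad and box below 28 N and value of joint box_lid between 0.8 and 1.28 rad and z of box in the frame of bed between -0.004 and 0.004 m and x of box in the frame of fixed_pad below 0.0365 m and angle between box's own z axis and vertical below 0.07 rad and angle between the x axis of box and the x axis of bed, either way round below 0.06 rad and linear speed of box below 0.01 m/s); the arm keeps its last pose, push and grip.
It fails at once if the box is crushed: over 32 N between pad and box (contact force between soft_pad and box above 32 N).
It fails at once if the bar or the sliding jaw is pushed by the robot directly (contact force between any of the fingers, the arm and bar above 4 N).
It fails at once if one of the other things on the table is moved by more than 3 cm (distance of any of glue, spare_box_a, spare_box_b, tape, marker, jar_a, jar_b, spool_a, spool_b, soap_a from where it was at the start of the episode above 0.03 m).
It also fails if it takes over 53 s, if anything falls off the work surface, if the arm or the gripper's body presses on something with over 40 N, if the wrist force passes 120 N, or if a joint passes its speed limit or range.

## Working session

There is one attempt and no reset: what is moved stays moved. The work goes in short steps, Python scripts to look and compute and a tool call to move; the robot and the scene stay as the last step left them, time stands still between calls to the robot, and variables do not carry over. Pictures are saved under pics/ and viewed, and the job is handed in when it is done.

Besides the shell and the picture viewer there is one more tool, called after "Request:" as name(argument=value, ...) on one line, values as JSON. apply_moves: Moves the arm, as the interface text tells. Its arguments: {"type":"object","properties":{"targets":{"type":"array","items":{"type":"array"}},"force":{"type":"number"}},"required":["targets"]}

```bash
mkdir -p pics
cat > h.py <<'E'
import numpy as np, cv2
from scipy.spatial.transform import Rotation as R
from workcell import telemetry, optics, job_done
def grab(name,fn=None):
    f=optics.grab_frame(name)
    if fn: cv2.imwrite('pics/'+fn,cv2.cvtColor(f['pixels'],cv2.COLOR_RGB2BGR))
    return f
E
python3 - <<'E'
from h import *
import pickle
F={}
for n in ['scene','top','wrist']:
    f=grab(n,n+'0.png'); F[n]=f
    print(n,{k:(v if k!='pixels' else v.shape) for k,v in f.items()})
pickle.dump(F,open('F0.pkl','wb'))
print(telemetry.read_state())
E
```

```text
scene {'pixels': (384, 512, 3), 'intrinsics': array([[490.02694123,   0.        , 250.12570688],
       [  0.        , 490.02694123, 189.44065475],
       [  0.        ,   0.        ,   1.        ]]), 'position': array([0.29129986, 1.05338788, 0.68909046]), 'orientation': array([  62.11820917,    0.99182435, -168.99571753])}
top {'pixels': (384, 512, 3), 'intrinsics': array([[424.13357648,   0.        , 250.43397351],
       [  0.        , 424.13357648, 189.14666771],
       [  0.        ,   0.        ,   1.        ]]), 'position': array([ 0.35202952, -0.04302412,  1.18733341]), 'orientation': array([  9.33353886,   0.27749133, -91.043221  ])}
wrist {'pixels': (384, 512, 3), 'intrinsics': array([[286.03100108,   0.        , 260.34058107],
       [  0.        , 286.03100108, 189.03623809],
       [  0.        ,   0.        ,   1.        ]]), 'position': array([ 0.26043574, -0.48952439,  0.38473436]), 'orientation': array([-1.63871963e+01,  2.12592620e-02, -6.94403212e+01])}
{'time_s': 0.15, 'joint_positions': array([-8.17788700e+01,  2.18314919e+01,  7.43721536e+01,  1.09483637e-03,
        8.38589500e+01, -1.23348664e+01]), 'joint_velocities': array([ 0.02806082, -0.14903982, -0.16961516, -0.07741258, -0.05895877,
        0.00635539]), 'tau': array([ 2.41026886e-03, -4.38078082e+01, -2.24614942e+01,  7.13240588e-02,
        3.43498285e-02, -9.06564014e-05]), 'ee_pos': array([ 0.19311891, -0.51493605,  0.40430088]), 'tcp_rot': array([-1.79939082e+02, -1.44352466e-02,  2.05558711e+01]), 'force': array([ 0.06654414,  0.48130911, -0.14450064]), 'moment': array([-0.04772329, -0.00405378, -0.02385687]), 'width': 0.0882358671814143}
```

Run:
```python
import cv2
for n in ['scene','top']:
    a=cv2.imread(f'pics/{n}0.png'); cv2.imwrite(f'pics/{n}0b.png',cv2.resize(a,(800,600),interpolation=cv2.INTER_CUBIC))
```

```text
(no output)
```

View pics/scene0b.png

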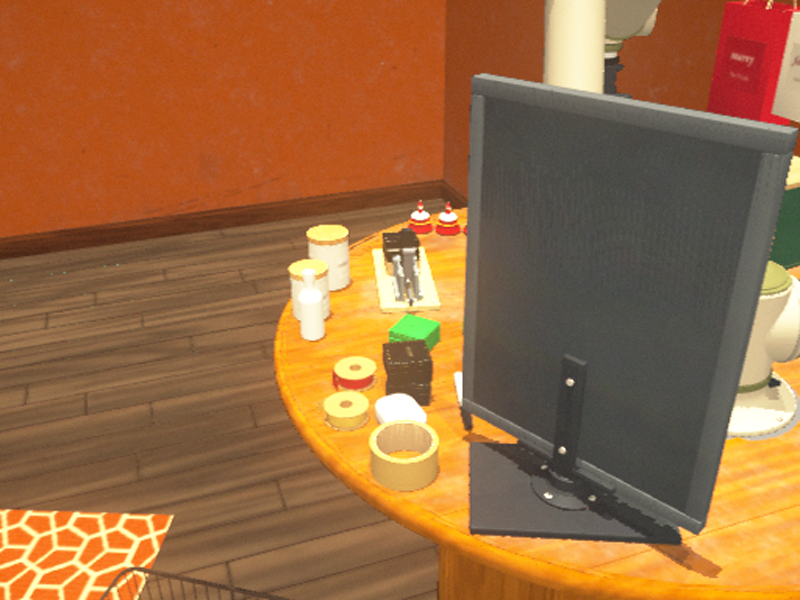

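View pics/top0b.png

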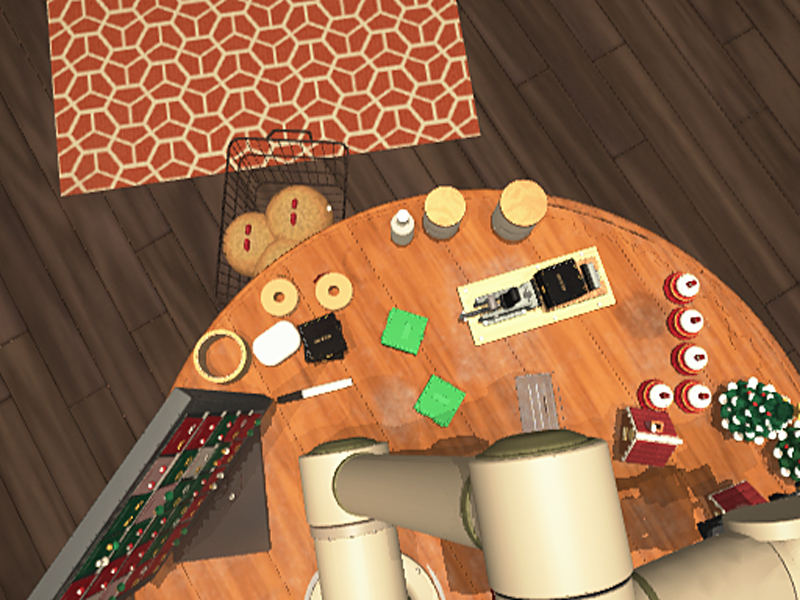

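View pics/wrist0.png

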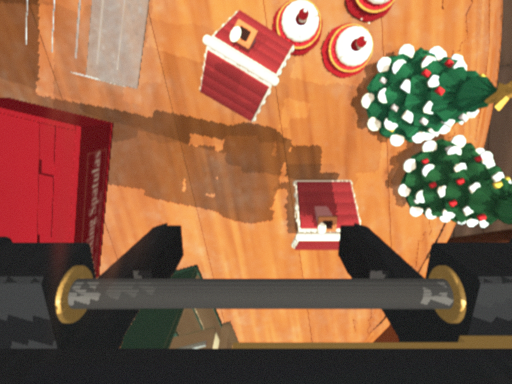

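The top view shows the clamp at about (540,295) of the 800x600 picture. The handle and tail are at the left and the black box is at the right, with the jaw beyond it. I'll enlarge it.

Run:
```python
import cv2
a=cv2.imread('pics/top0.png')[150:228,286:402]; cv2.imwrite('pics/topc.png',cv2.resize(a,None,fx=6.8,fy=6.8,interpolation=cv2.INTER_CUBIC))
a=cv2.imread('pics/scene0.png')[135:205,225:295]; cv2.imwrite('pics/scenec.png',cv2.resize(a,None,fx=8,fy=8,interpolation=cv2.INTER_CUBIC))
```

```text
(no output)
```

View pics/topc.png

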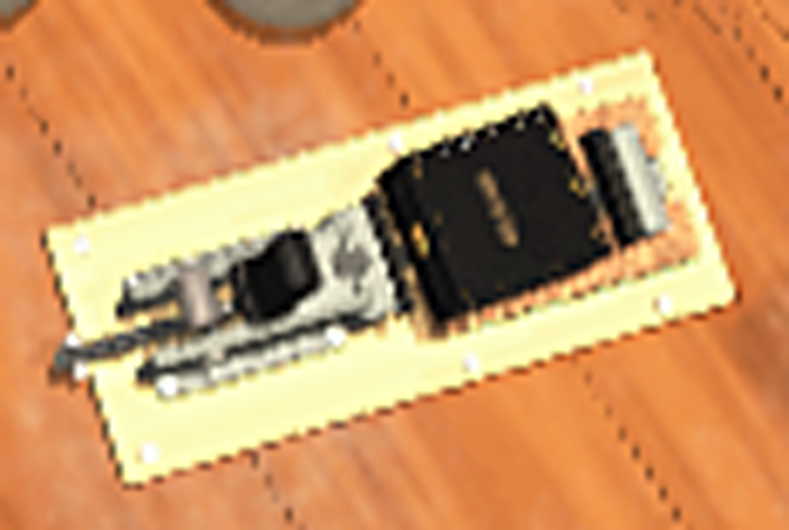

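View pics/scenec.png

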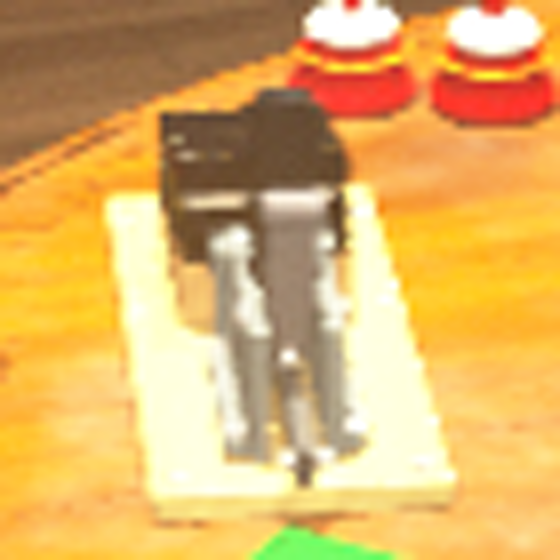

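```bash
cat >> h.py <<'E'
def ray(f,uv):
    uv=np.atleast_2d(np.array(uv,float)); K=f['intrinsics']
    d=np.c_[(uv[:,0]-K[0,2])/K[0,0],-(uv[:,1]-K[1,2])/K[1,1],-np.ones(len(uv))]
    return np.array(f['position']), R.from_euler('xyz',f['orientation'],degrees=True).apply(d)
def onz(f,uv,z):
    p,d=ray(f,uv); return p+d*((z-p[2])/d[:,2])[:,None]
def proj(f,P):
    P=np.atleast_2d(P); c=R.from_euler('xyz',f['orientation'],degrees=True).inv().apply(P-f['position']); K=f['intrinsics']
    return np.c_[K[0,2]+K[0,0]*c[:,0]/-c[:,2],K[1,2]-K[1,1]*c[:,1]/-c[:,2]]
E
python3 - <<'E'
from h import *
import pickle
F=pickle.load(open('F0.pkl','rb'));f=F['top']
C=lambda a:np.array(a)/6.8+[286,150]-0.5+0.5/6.8
b=C([(50,230),(648,52),(738,298),(128,487)])
for z in (0.01,0.018):
    P=onz(f,b,z); print(z,P.round(4).tolist(),np.linalg.norm(P-np.roll(P,-1,0),axis=1).round(4),P.mean(0))
    e1=(P[1]-P[0]+P[2]-P[3]); print('yaw',np.degrees(np.arctan2(e1[1],e1[0])))
for n,p,z in [('roll',(195,297),.114),('handletop',(283,270),.14),('jaw top',(640,185),.061)]:
    print(n,onz(f,C([p]),z))
q=C([(402,155),(548,105),(612,245),(435,322)])
P=onz(f,q,.078);print('lid',P.round(4).tolist(),P.mean(0),np.linalg.norm(P-np.roll(P,-1,0),axis=1))
E
```

```text
0.01 [[0.5597, -0.1609, 0.01], [0.6306, -0.4134, 0.01], [0.5259, -0.4434, 0.01], [0.4526, -0.189, 0.01]] [0.2623 0.1089 0.2647 0.1108] [ 0.54219511 -0.30167494  0.01      ]
yaw -74.13164373605592
0.018 [[0.5583, -0.1601, 0.018], [0.6287, -0.4109, 0.018], [0.5247, -0.4407, 0.018], [0.4519, -0.188, 0.018]] [0.2605 0.1081 0.2629 0.11  ] [ 0.54090293 -0.29991741  0.018     ]
yaw -74.13164373605593
roll [[ 0.51476624 -0.20410171  0.114     ]]
handletop [[ 0.52024935 -0.23295332  0.14      ]]
jaw top [[ 0.56442543 -0.39051457  0.061     ]]
lid [[0.575, -0.293, 0.078], [0.5939, -0.3513, 0.078], [0.5376, -0.3728, 0.078], [0.5086, -0.3022, 0.078]] [ 0.55378413 -0.32980763  0.078     ] [0.06137453 0.06018821 0.07632096 0.06695227]
```

Pose from the board: the clamp's +x points at yaw about -74°, and bed is at about (0.550, -0.328). The measured roll agrees to 3 mm. I'll move over it for a closer look.

Request:
apply_moves(targets=[[[0.4, -0.05, 0.03], [0, 0, -1.49], 1], [[0.4, -0.05, 0.03], [0, 0, -1.49], 1], [[0.4, -0.05, 0.03], [0, 0, -1.49], 1], [[0.4, -0.05, 0.03], [0, 0, -1.49], 1], [[0.4, -0.05, 0.03], [0, 0, -1.49], 1], [[0.4, -0.05, 0.03], [0, 0, -1.49], 1], [[0.4, -0.05, 0.03], [0, 0, -1.49], 1], [[0.4, -0.05, 0.03], [0, 0, -1.49], 1], [[0.4, -0.05, 0.03], [0, 0, -1.49], 1], [[0.4, -0.05, 0.03], [0, 0, -1.49], 1], [[0.4, -0.05, 0.03], [0, 0, -1.49], 1], [[0.4, -0.05, 0.03], [0, 0, -1.49], 1]], force=10)

```text
time_s: 1.35
ee_pos: [0.55, -0.3278, 0.3746]
tcp_rot: [-180.0, -0.0, 105.7]
force: [1.0, 1.2, -0.7]
width: 0.0881
```

Run:
```python
from h import *
import pickle
f=grab('wrist','w1.png'); pickle.dump(f,open('w1.pkl','wb'))
a=cv2.imread('pics/w1.png');cv2.imwrite('pics/w1b.png',cv2.resize(a,(800,600),interpolation=cv2.INTER_CUBIC))
s=telemetry.read_state();print(s['time_s'],s['joint_positions'],s['ee_pos'],s['tcp_rot'])
print(f['position'],f['orientation'])
```

```text
1.4 [-4.13855740e+01  3.21866878e+01  6.15911009e+01  3.30688747e-04
  8.62361855e+01 -5.70918027e+01] [ 0.54985677 -0.3279086   0.37469346] [-1.79992685e+02 -1.19111869e-02  1.05706206e+02]
[ 0.52933671 -0.25784764  0.35509261] [-1.64473254e+01 -8.85682550e-03  1.56984154e+01]
```

View pics/w1b.png

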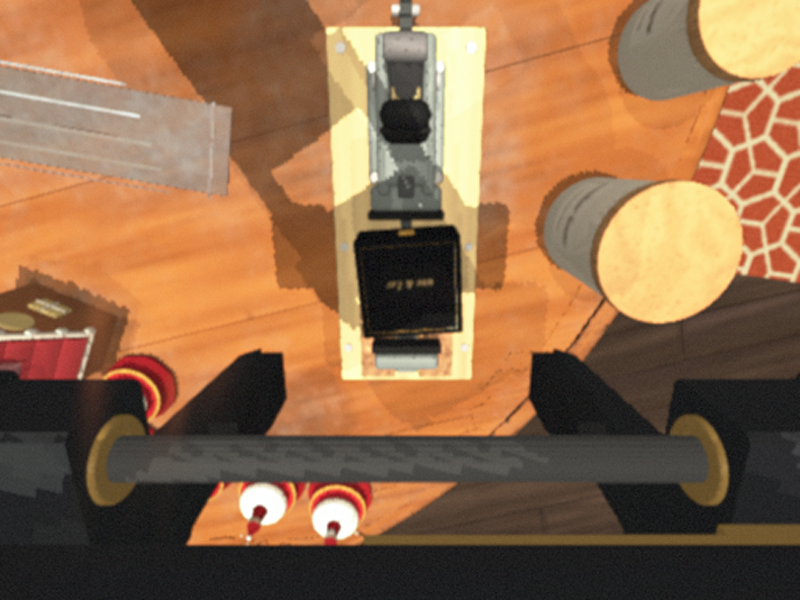

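Run:
```python
import cv2
a=cv2.imread('pics/w1.png')
cv2.imwrite('pics/w1c.png',cv2.resize(a[130:250,200:320],None,fx=5,fy=5,interpolation=cv2.INTER_CUBIC))
cv2.imwrite('pics/w1d.png',cv2.resize(a[5:125,200:320],None,fx=5,fy=5,interpolation=cv2.INTER_CUBIC))
```

```text
(no output)
```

View pics/w1c.png

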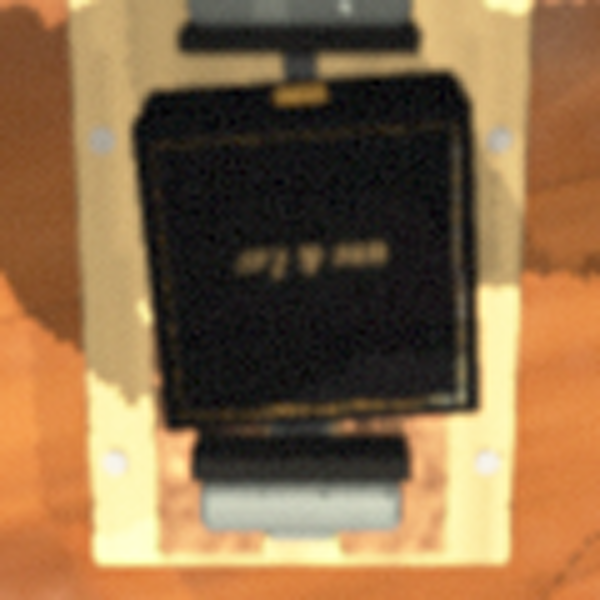

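View pics/w1d.png

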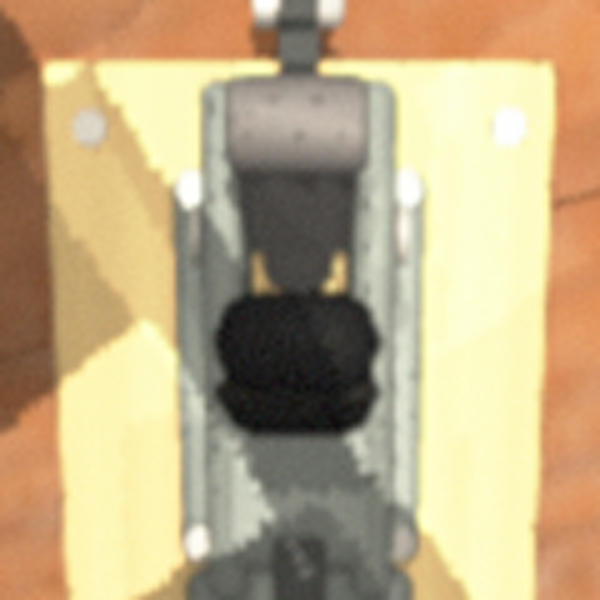

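Run:
```python
from h import *
import pickle
f=pickle.load(open('w1.pkl','rb'))
C=lambda a:np.array(a)/5+[200,130]-0.4
D=lambda a:np.array(a)/5+[200,5]-0.4
yaw=np.radians(-74.13); u=np.array([np.cos(yaw),np.sin(yaw)]); v=np.array([-u[1],u[0]])
bed=np.array([.5497,-.3282])
def show(n,uv,z):
    P=onz(f,uv,z)
    for p in P: print(n,p.round(4),'bed-frame x,y mm',((p[:2]-bed)@u*1e3).round(1),((p[:2]-bed)@v*1e3).round(1))
show('fixpad',C([(182,50),(418,50)]),.061)
show('slidepad',C([(195,437),(410,437)]),.061)
show('roll',D([(230,125),(365,125)]),.112)
show('rollfrontback',D([(298,78),(298,172)]),.107)
show('handle',D([(218,350),(378,350)]),.14)
show('handlefaces',D([(298,295),(298,432)]),.14)
show('board',D([(45,62),(553,62)]),.015)
show('board2',C([(92,565),(508,565)]),.015)
show('lidback',C([(170,428),(478,407)]),.078)
show('lidback_z64',C([(170,428),(478,407)]),.064)
show('lidfront gold',C([(150,145),(458,123)]),.078)
show('lidfront edge',C([(142,110),(465,85)]),.07)
show('gold clasp',C([(300,95)]),.07)
a=np.array([[560,130],[742,240],[600,290],[690,322]])*.64  # jar b
show('jarb',[(0.64*670,0.64*252)],.11)
show('jara',[(0.64*785,0.64*20)],.098)
```

```text
fixpad [ 0.5147 -0.2975  0.061 ] bed-frame x,y mm -39.1 -25.2
fixpad [ 0.5611 -0.2845  0.061 ] bed-frame x,y mm -38.9 22.9
slidepad [ 0.5385 -0.3789  0.061 ] bed-frame x,y mm 45.7 -24.7
slidepad [ 0.5842 -0.3661  0.061 ] bed-frame x,y mm 45.8 22.8
roll [ 0.5038 -0.2082  0.112 ] bed-frame x,y mm -128.0 -11.4
roll [ 0.5235 -0.2026  0.112 ] bed-frame x,y mm -127.9 9.2
rollfrontback [ 0.5117 -0.1981  0.107 ] bed-frame x,y mm -135.6 -1.0
rollfrontback [ 0.5152 -0.2107  0.107 ] bed-frame x,y mm -122.5 -1.1
handle [ 0.5123 -0.2417  0.14  ] bed-frame x,y mm -93.4 -12.3
handle [ 0.5339 -0.2356  0.14  ] bed-frame x,y mm -93.4 10.2
handlefaces [ 0.5212 -0.2318  0.14  ] bed-frame x,y mm -100.5 -1.0
handlefaces [ 0.5261 -0.2491  0.14  ] bed-frame x,y mm -82.5 -1.1
board [ 0.453  -0.1874  0.015 ] bed-frame x,y mm -161.8 -54.5
board [ 0.556  -0.1585  0.015 ] bed-frame x,y mm -161.5 52.5
board2 [ 0.5229 -0.4401  0.015 ] bed-frame x,y mm 100.3 -56.4
board2 [ 0.628  -0.4105  0.015 ] bed-frame x,y mm 100.6 52.8
lidback [ 0.5324 -0.3714  0.078 ] bed-frame x,y mm 36.8 -28.4
lidback [ 0.5926 -0.3496  0.078 ] bed-frame x,y mm 32.3 35.4
lidback_z64 [ 0.5326 -0.3771  0.064 ] bed-frame x,y mm 42.4 -29.8
lidback_z64 [ 0.5958 -0.3543  0.064 ] bed-frame x,y mm 37.7 37.2
lidfront gold [ 0.5141 -0.3148  0.078 ] bed-frame x,y mm -22.6 -30.6
lidfront gold [ 0.5709 -0.2944  0.078 ] bed-frame x,y mm -26.8 29.6
lidfront edge [ 0.5104 -0.31    0.07  ] bed-frame x,y mm -28.2 -32.8
lidfront edge [ 0.5712 -0.2878  0.07  ] bed-frame x,y mm -33.0 31.7
gold clasp [ 0.5401 -0.2986  0.07  ] bed-frame x,y mm -31.1 -1.2
jarb [ 0.683  -0.2637  0.11  ] bed-frame x,y mm -25.6 145.9
jara [ 0.6953 -0.1387  0.098 ] bed-frame x,y mm -142.5 191.9
```

Readings from the crop, as crop pixels with the world positions they give:

| Item | Reading |
|---|---|
| Fixed pad face | crop y=50 |
| Sliding pad face | crop y=437, gap 84.7 mm, so bar is about 0.020 |
| Lid back corners | (170,428) and (478,407) |
| Box yaw | about +4° relative to the clamp |
| Gap from box to fixed pad | about 8 mm |

The sizes agree to within a few mm. Next I'll hover over the lid for pinching.

Request:
apply_moves(targets=[[[0.0157, 0, 0.04], [0, 0, -0.072], 1], [[0.0157, 0, 0.08], [0, 0, -0.072], 1], [[0.0157, 0, 0.1], [0, 0, -0.072], 1], [[0.0157, 0, 0.1], [0, 0, -0.072], 1], [[0.0157, 0, 0.1], [0, 0, -0.072], 1]], force=5)

```text
time_s: 1.9
ee_pos: [0.5458, -0.313, 0.2757]
tcp_rot: [180.0, 0.0, 109.9]
force: [-0.1, -0.8, 1.1]
width: 0.0877
```

Run:
```python
from h import *
import pickle
f=grab('wrist','w2.png'); pickle.dump(f,open('w2.pkl','wb'))
a=cv2.imread('pics/w2.png');cv2.imwrite('pics/w2b.png',cv2.resize(a,(800,600),interpolation=cv2.INTER_CUBIC))
s=telemetry.read_state();print(s['time_s'],s['ee_pos'],s['tcp_rot'])
f=grab('scene','s2.png')
a=cv2.imread('pics/s2.png')[120:220,200:300];cv2.imwrite('pics/s2b.png',cv2.resize(a,None,fx=6,fy=6,interpolation=cv2.INTER_CUBIC))
```

```text
1.95 [ 0.5459244  -0.3130255   0.27632514] [1.79926612e+02 1.24457562e-01 1.09971726e+02]
```

View pics/w2b.png

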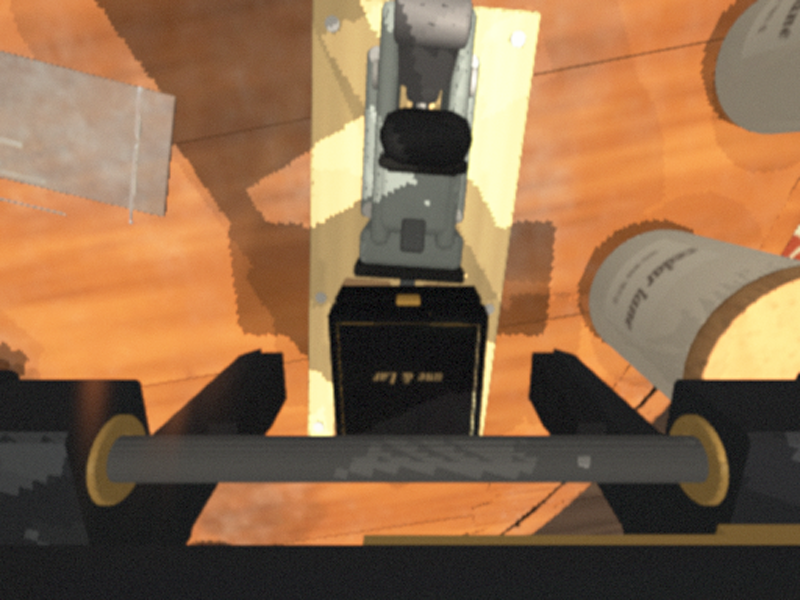

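View pics/s2b.png

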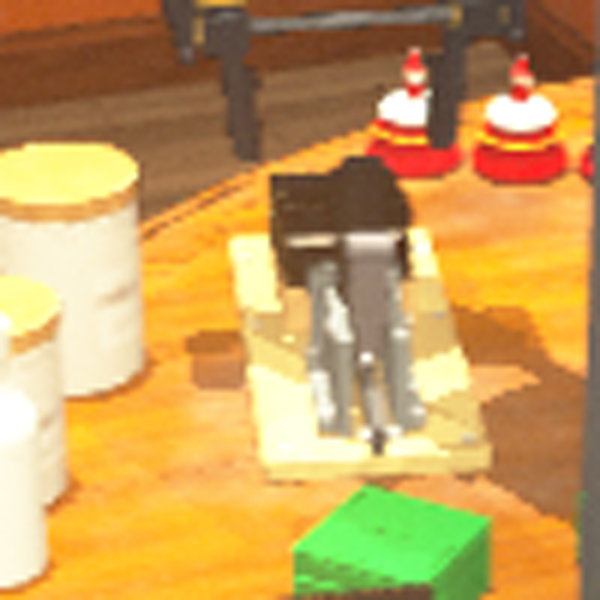

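The box lies squarely between the fingers, with both centres at column ~408. I'll descend and pinch at low force.

Request:
apply_moves(targets=[[[0, 0, 0.02], [0, 0, 0], 1], [[0, 0, 0.036], [0, 0, 0], 1], [[0, 0, 0.041], [0, 0, 0], 1], [[0, 0, 0.041], [0, 0, 0], 0.4], [[0, 0, 0.041], [0, 0, 0], 0.2], [[0, 0, 0.041], [0, 0, 0], 0], [[0, 0, 0.041], [0, 0, 0], 0], [[0, 0, 0.041], [0, 0, 0], 0], [[0, 0, 0.041], [0, 0, 0], 0], [[0, 0, 0.041], [0, 0, 0], 0]], force=5)

```text
time_s: 3.0
ee_pos: [0.5459, -0.3126, 0.2339]
tcp_rot: [180.0, 0.0, 110.1]
force: [1.1, -0.8, 0.4]
width: 0.0658
```

Run:
```python
from h import *
import pickle
f=grab('wrist','w3.png')
a=cv2.imread('pics/w3.png');cv2.imwrite('pics/w3b.png',cv2.resize(a,(800,600),interpolation=cv2.INTER_CUBIC))
s=telemetry.read_state();print(s['time_s'],s['ee_pos'],s['tcp_rot'],s['width'],s['force'])
h=np.array([-.052,0,.170])
for d in range(5,66,5):
    r=R.from_rotvec([0,np.radians(d),0]); print(d,round(np.radians(d),3),(h-r.apply(h)).round(4).tolist())
```

```text
3.05 [ 0.54589348 -0.3126112   0.23391426] [1.79979116e+02 2.75049279e-02 1.10053804e+02] 0.06606316038908637 [ 0.26820344 -0.77645545  1.58262196]
5 0.087 [-0.015, 0.0, -0.0039]
10 0.175 [-0.0303, 0.0, -0.0064]
15 0.262 [-0.0458, 0.0, -0.0077]
20 0.349 [-0.0613, 0.0, -0.0075]
25 0.436 [-0.0767, 0.0, -0.006]
30 0.524 [-0.092, 0.0, -0.0032]
35 0.611 [-0.1069, 0.0, 0.0009]
40 0.698 [-0.1214, 0.0, 0.0063]
45 0.785 [-0.1354, 0.0, 0.013]
50 0.873 [-0.1488, 0.0, 0.0209]
55 0.96 [-0.1614, 0.0, 0.0299]
60 1.047 [-0.1732, 0.0, 0.04]
65 1.134 [-0.1841, 0.0, 0.051]
```

View pics/w3b.png

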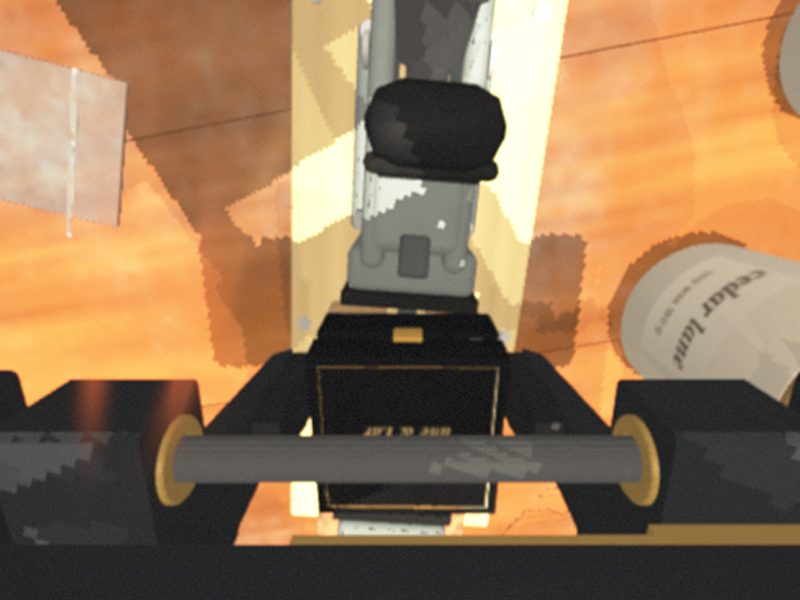

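The width reads 66 mm, so the lid is held. I'll square the box by 4° and shift it 4 mm towards the fixed pad while I hold it, then raise the lid partway.

Request:
apply_moves(targets=[[[0.001, 0.0004, 0], [0, 0, 0.02], 0], [[0.002, 0.0008, 0], [0, 0, 0.045], 0], [[0.004, 0.0013, 0], [0, 0, 0.07], 0], [[0.004, 0.0013, 0], [0, 0, 0.07], 0], [[0.004, 0.0013, 0], [0, 0, 0.07], 0]])

```text
time_s: 3.55
ee_pos: [0.5455, -0.3082, 0.2337]
tcp_rot: [-180.0, -0.0, 106.0]
force: [0.0, 0.1, 0.7]
width: 0.0659
```

Request:
apply_moves(targets=[[[-0.0075, 0, -0.0021], [0, 0.044, 0], 0], [[-0.015, 0, -0.0039], [0, 0.087, 0], 0], [[-0.0226, 0, -0.0053], [0, 0.131, 0], 0], [[-0.0303, 0, -0.0064], [0, 0.175, 0], 0], [[-0.038, 0, -0.0072], [0, 0.218, 0], 0], [[-0.0458, 0, -0.0077], [0, 0.262, 0], 0], [[-0.0535, 0, -0.0077], [0, 0.305, 0], 0], [[-0.0613, 0, -0.0075], [0, 0.349, 0], 0], [[-0.0613, 0, -0.0075], [0, 0.349, 0], 0]])

```text
time_s: 4.45
ee_pos: [0.5625, -0.3678, 0.2407]
tcp_rot: [-180.0, -20.1, 106.0]
force: [-1.5, -0.3, 2.4]
width: 0.066
```

Run:
```python
from h import *
f=grab('wrist','w4.png')
a=cv2.imread('pics/w4.png');cv2.imwrite('pics/w4b.png',cv2.resize(a,(800,600),interpolation=cv2.INTER_CUBIC))
s=telemetry.read_state();print(s['time_s'],s['ee_pos'],s['tcp_rot'],s['width'],s['force'],s['joint_positions'])
```

```text
4.5 [ 0.56246909 -0.36742531  0.24084285] [-179.96716046  -19.99002245  106.01871545] 0.066071090109019 [-0.43995181 -1.08673366 -0.20696127] [-44.45217389  44.23069355  61.65748958   9.67514383  91.66709687
 -61.69134077]
```

View pics/w4b.png

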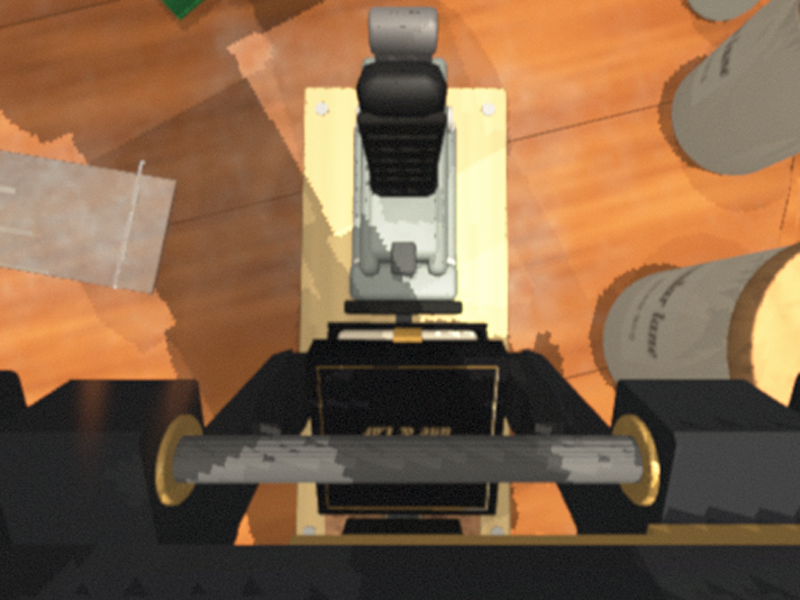

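The lid opens cleanly: the inside of the case is visible at (405,335) and the box is square. I'll continue to ~57°.

Request:
apply_moves(targets=[[[-0.0075, 0, -0.0021], [0, 0.044, 0], 0], [[-0.015, 0, -0.0039], [0, 0.087, 0], 0], [[-0.0226, 0, -0.0053], [0, 0.131, 0], 0], [[-0.0303, 0, -0.0064], [0, 0.175, 0], 0], [[-0.038, 0, -0.0072], [0, 0.218, 0], 0], [[-0.0458, 0, -0.0077], [0, 0.262, 0], 0], [[-0.0535, 0, -0.0077], [0, 0.305, 0], 0], [[-0.0613, 0, -0.0075], [0, 0.349, 0], 0], [[-0.0613, 0, -0.0075], [0, 0.349, 0], 0]])

```text
time_s: 5.4
ee_pos: [0.5792, -0.4251, 0.2268]
tcp_rot: [-180.0, -40.1, 106.0]
force: [-1.8, 1.2, 2.3]
width: 0.0657
```

Request:
apply_moves(targets=[[[-0.0075, 0, -0.0021], [0, 0.044, 0], 0], [[-0.015, 0, -0.0039], [0, 0.087, 0], 0], [[-0.0226, 0, -0.0053], [0, 0.131, 0], 0], [[-0.0303, 0, -0.0064], [0, 0.175, 0], 0], [[-0.038, 0, -0.0072], [0, 0.218, 0], 0], [[-0.0458, 0, -0.0077], [0, 0.262, 0], 0], [[-0.0515, 0, -0.0077], [0, 0.295, 0], 0], [[-0.0515, 0, -0.0077], [0, 0.295, 0], 0], [[-0.0515, 0, -0.0077], [0, 0.295, 0], 0]])

```text
time_s: 6.3
ee_pos: [0.5916, -0.4673, 0.2001]
tcp_rot: [-179.9, -56.8, 106.0]
force: [-0.1, -0.1, -0.9]
width: 0.0658
```

Run:
```python
from h import *
f=grab('wrist','w5.png')
a=cv2.imread('pics/w5.png');cv2.imwrite('pics/w5b.png',cv2.resize(a,(800,600),interpolation=cv2.INTER_CUBIC))
s=telemetry.read_state();print(s['time_s'],s['ee_pos'],s['tcp_rot'],s['width'],s['force'],s['joint_positions'])
```

```text
6.35 [ 0.59158954 -0.46730958  0.20024249] [-179.9584473   -56.76943236  105.99625161] 0.06580750081700852 [ 0.26785841  1.14432355 -1.74048207] [-49.5183471   60.72773698  36.51501106  28.41172267 133.34423851
 -55.62020488]
```

View pics/w5b.png

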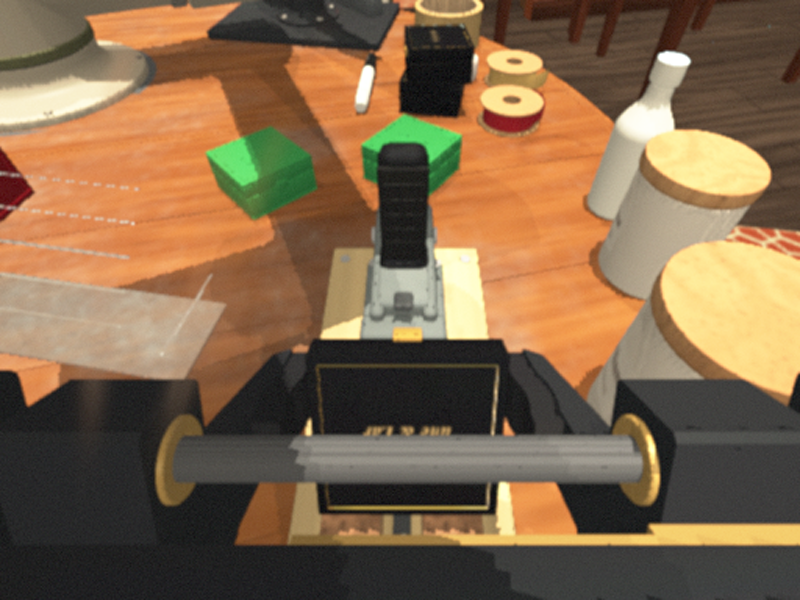

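Request:
apply_moves(targets=[[[0, 0, 0], [0, 0, 0], 0.6], [[0, 0, 0], [0, 0, 0], 1], [[0, 0, 0], [0, 0, 0], 1], [[0, 0, 0], [0, 0, 0], 1], [[0, 0, 0], [0, 0, 0], 1], [[0, 0, -0.015], [0, 0, 0], 1], [[0, 0, -0.035], [0, 0, 0], 1], [[0, 0, -0.05], [0, 0, 0], 1], [[0, 0, -0.05], [0, 0, 0], 1], [[0, 0, -0.05], [0, 0, 0], 1]])

```text
time_s: 7.35
ee_pos: [0.603, -0.5078, 0.2267]
tcp_rot: [-180.0, -56.9, 106.0]
force: [-0.4, 0.1, 0.0]
width: 0.0882
```

Run:
```python
from h import *
f=grab('wrist','w6.png')
a=cv2.imread('pics/w6.png');cv2.imwrite('pics/w6b.png',cv2.resize(a,(800,600),interpolation=cv2.INTER_CUBIC))
s=telemetry.read_state();print(s['time_s'],s['ee_pos'],s['tcp_rot'],s['width'],s['force'],s['joint_positions'])
r=R.from_euler('xyz',s['tcp_rot'],degrees=True)
print('up in tool',r.inv().apply([0,0,1]), 'tool z',r.apply([0,0,1]))
f=grab('scene','s6.png')
a=cv2.imread('pics/s6.png')[120:220,200:300];cv2.imwrite('pics/s6b.png',cv2.resize(a,None,fx=6,fy=6,interpolation=cv2.INTER_CUBIC))
```

```text
7.4 [ 0.60306268 -0.50756412  0.22667469] [-179.94709468  -56.95958739  106.00783671] 0.08828833967751598 [-0.53686916 -0.33993343 -0.1325036 ] [-50.7071232   64.50912669  23.17425264  32.76132128 142.35232285
 -49.79958562]
up in tool [ 8.38286207e-01 -5.03450443e-04 -5.45230209e-01] tool z [-0.23206068  0.80552583 -0.54523021]
```

View pics/w6b.png

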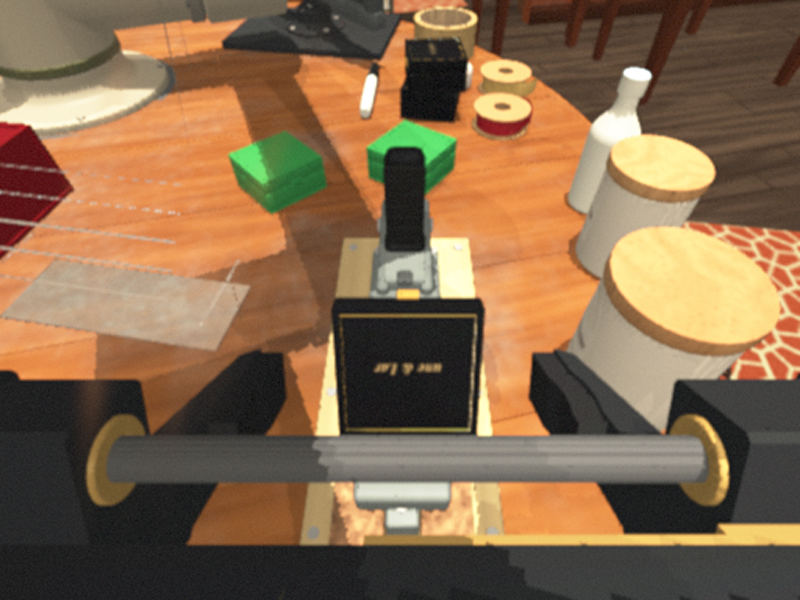

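View pics/s6b.png

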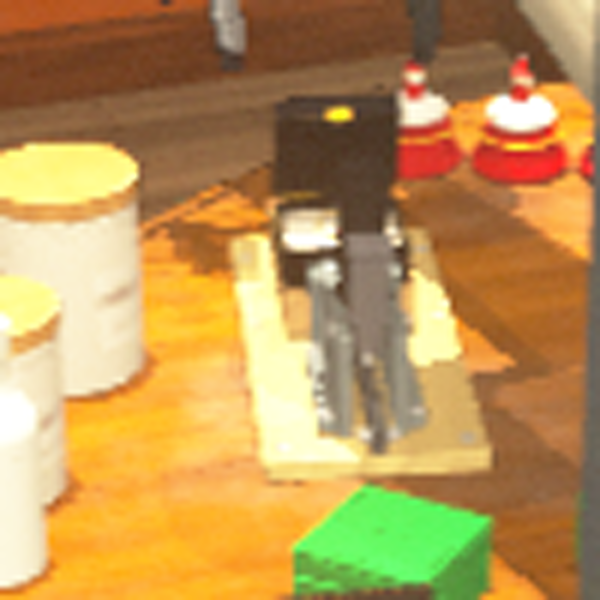

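The lid stands open at (408,365) and the gripper is clear of it. I'll go up and back to vertical.

Request:
apply_moves(targets=[[[0.042, 0, -0.027], [0, -0.1, 0], 1], [[0.084, 0, -0.055], [0, -0.24, 0], 1], [[0.125, 0, -0.082], [0, -0.38, 0], 1], [[0.17, 0, -0.05], [0, -0.52, 0], 1], [[0.197, 0, -0.009], [0, -0.66, 0], 1], [[0.197, 0, -0.009], [0, -0.8, 0], 1], [[0.197, 0, -0.009], [0, -0.94, 0], 1], [[0.197, 0, -0.009], [0, -0.993, 0], 1], [[0.197, 0, -0.009], [0, -0.993, 0], 1], [[0.197, 0, -0.009], [0, -0.993, 0], 1], [[0.197, 0, -0.009], [0, -0.993, 0], 1]])

```text
time_s: 8.55
ee_pos: [0.5754, -0.412, 0.3969]
tcp_rot: [-180.0, -0.1, 106.0]
force: [-0.6, -0.2, 0.3]
width: 0.0879
```

Run:
```python
from h import *
import pickle
f=grab('wrist','w7.png'); pickle.dump(f,open('w7.pkl','wb'))
a=cv2.imread('pics/w7.png');cv2.imwrite('pics/w7b.png',cv2.resize(a,(800,600),interpolation=cv2.INTER_CUBIC))
s=telemetry.read_state();print(s['time_s'],s['ee_pos'],s['tcp_rot'],s['width'],s['force'],s['joint_positions'])
```

```text
8.6 [ 0.57538833 -0.41210771  0.39691707] [-1.79979520e+02 -8.97173412e-02  1.06034387e+02] 0.08831584267473602 [-0.48435959 -0.38033193 -0.11563931] [-4.51707353e+01  3.90636192e+01  4.49955545e+01  2.54073639e-02
  9.60293143e+01 -6.12024888e+01]
```

View pics/w7b.png

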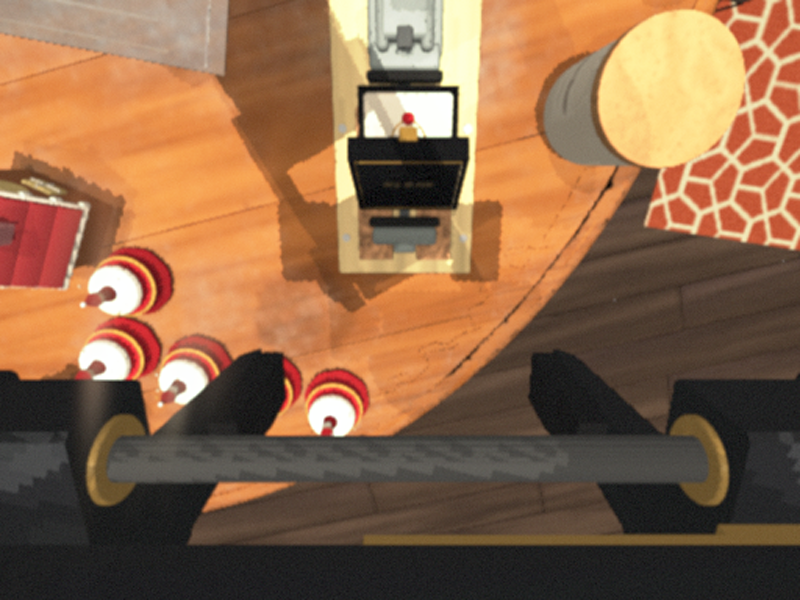

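The lid is still up and the box is square. Next I'll hover above the roll and handle with the jaws along the clamp.

Request:
apply_moves(targets=[[[0.05, -0.001, 0], [0, 0, 0.14], 1], [[0.09, -0.001, 0], [0, 0, 0.29], 1], [[0.13, -0.002, 0.01], [0, 0, 0.44], 1], [[0.17, -0.0024, 0.02], [0, 0, 0.59], 1], [[0.191, -0.0024, 0.037], [0, 0, 0.74], 1], [[0.191, -0.0024, 0.037], [0, 0, 0.89], 1], [[0.191, -0.0024, 0.037], [0, 0, 1.04], 1], [[0.191, -0.0024, 0.037], [0, 0, 1.18], 1], [[0.191, -0.0024, 0.037], [0, 0, 1.33], 1], [[0.191, -0.0024, 0.037], [0, 0, 1.47], 1], [[0.191, -0.0024, 0.037], [0, 0, 1.574], 1], [[0.191, -0.0024, 0.037], [0, 0, 1.574], 1]], force=10)

```text
time_s: 9.8
ee_pos: [0.5204, -0.2292, 0.3602]
tcp_rot: [-180.0, 0.0, 15.8]
force: [-0.1, 0.4, -0.4]
width: 0.0881
```

Run:
```python
from h import *
import pickle
f=grab('wrist','w8.png'); pickle.dump(f,open('w8.pkl','wb'))
a=cv2.imread('pics/w8.png');cv2.imwrite('pics/w8b.png',cv2.resize(a,(800,600),interpolation=cv2.INTER_CUBIC))
s=telemetry.read_state();print(s['time_s'],s['ee_pos'],s['tcp_rot'],s['width'],s['force'],s['joint_positions'])
u=np.array([.2723,-.9622]);v=np.array([.9622,.2723]);bed=np.array([.5480,-.3259])
for n,x,y,z in [('roll near top edges',-126,11,.114),('roll far',-126,-11,.114),('rollback',-133,11,.107),('handle face top',-85,12,.14),('handle rear top',-99,12,.14),('handle face top far',-85,-12,.14),('padtop near',-35,25,.061),('padtop far',-35,-25,.061)]:
    P=np.r_[bed+u*x/1e3+v*y/1e3,z]; print(n,(proj(f,P)[0]*800/512).round(1))
```

```text
9.85 [ 0.52037551 -0.22916254  0.3602448 ] [-1.79966399e+02  9.92025946e-03  1.59821314e+01] 0.08785432203559779 [ 0.62707297  0.46327648 -0.3527838 ] [-3.56956456e+01  2.56659492e+01  7.56600298e+01  1.33103642e-02
  7.87065339e+01  3.83196155e+01]
roll near top edges [358.4 284.2]
roll far [359.7 323.7]
rollback [346.8 280.9]
handle face top [440.1 296.5]
handle rear top [410.2 296.5]
handle face top far [439.1 344.1]
padtop near [510.9 241. ]
padtop far [506.  316.1]
```

View pics/w8b.png

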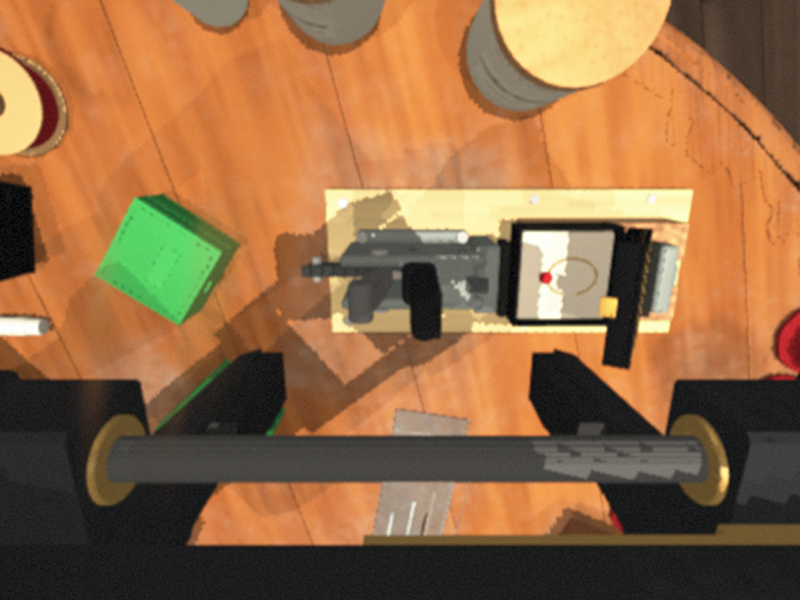

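The projected roll (358,284–324) and handle (410–440, 296) fall on the picture, so the calibration holds. I'll descend and make the first squeeze.

Request:
apply_moves(targets=[[[0, 0, 0.04], [0, 0, 0], 1], [[0, 0, 0.075], [0, 0, 0], 1], [[0, 0, 0.1], [0, 0, 0], 1], [[0, 0, 0.106], [0, 0, 0], 1], [[0, 0, 0.106], [0, 0, 0], 1], [[0, 0, 0.106], [0, 0, 0], 0.6], [[0, 0, 0.106], [0, 0, 0], 0.6]], force=10)

```text
time_s: 10.55
ee_pos: [0.5205, -0.2291, 0.2558]
tcp_rot: [179.9, -0.1, 15.9]
force: [0.5, 0.1, 0.6]
width: 0.0745
```

Request:
apply_moves(targets=[[[0, 0, 0], [0, 0, 0], 0.3], [[0, 0, 0], [0, 0, 0], 0], [[0, 0, 0], [0, 0, 0], -0.4], [[0, 0, 0], [0, 0, 0], -0.4], [[0, 0, 0], [0, 0, 0], -0.4], [[0, 0, 0], [0, 0, 0], -0.4]])

```text
time_s: 11.15
ee_pos: [0.5201, -0.2282, 0.2546]
tcp_rot: [-179.9, 0.0, 15.9]
force: [-1.8, 7.4, 4.7]
width: 0.033
```

Run:
```python
from h import *
import pickle
f=grab('wrist','w9.png'); pickle.dump(f,open('w9.pkl','wb'))
a=cv2.imread('pics/w9.png');cv2.imwrite('pics/w9b.png',cv2.resize(a,(800,600),interpolation=cv2.INTER_CUBIC))
s=telemetry.read_state();print(s['time_s'],s['ee_pos'],s['tcp_rot'],s['width'],s['force'])
f=grab('top','t9.png')
a=cv2.imread('pics/t9.png')[150:228,286:402]; cv2.imwrite('pics/t9b.png',cv2.resize(a,None,fx=6.8,fy=6.8,interpolation=cv2.INTER_CUBIC))
```

```text
11.2 [ 0.52010159 -0.22820349  0.25461607] [-1.79862693e+02  1.80758819e-02  1.58696701e+01] 0.033194311505164546 [-2.05093451  7.46371781  4.78738942]
```

View pics/w9b.png

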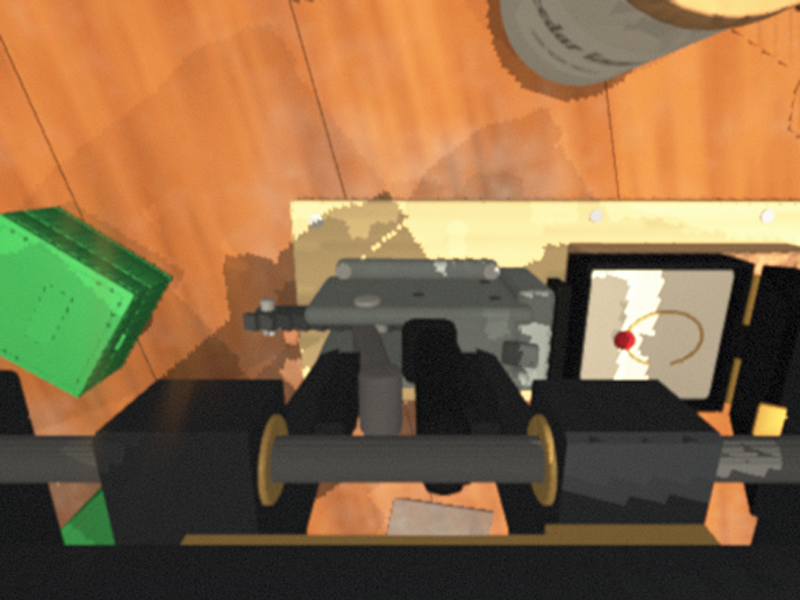

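View pics/t9b.png

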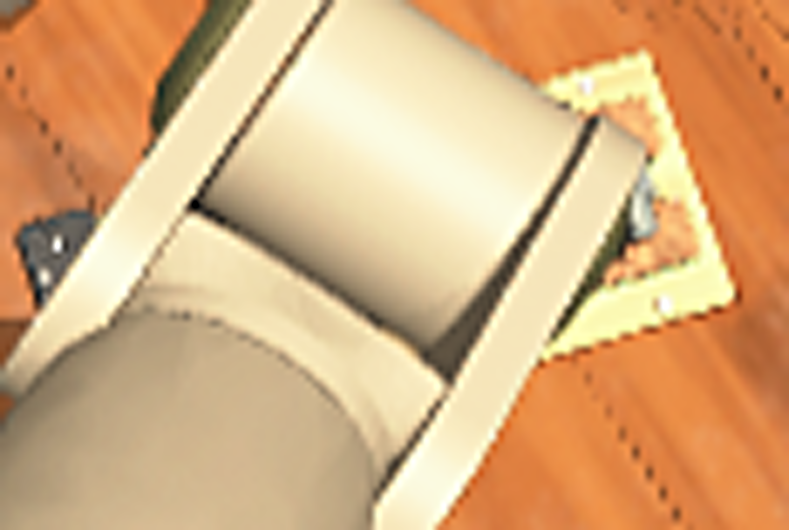

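The first squeeze is complete: w=33 mm and 7.7 N reaction at the roll. Let out, then squeeze again.

Request:
apply_moves(targets=[[[0, 0, 0], [0, 0, 0], 0.3], [[0, 0, 0], [0, 0, 0], 0.65], [[0, 0, 0], [0, 0, 0], 0.65], [[0, 0, 0], [0, 0, 0], 0.65], [[0, 0, 0], [0, 0, 0], 0.65], [[0, 0, 0], [0, 0, 0], 0.65], [[0, 0, 0], [0, 0, 0], 0.65], [[0, 0, 0], [0, 0, 0], 0.65], [[0, 0, 0], [0, 0, 0], 0.65], [[0, 0, 0], [0, 0, 0], 0.65]])

```text
time_s: 12.25
ee_pos: [0.5203, -0.229, 0.2544]
tcp_rot: [180.0, -0.0, 15.9]
force: [0.1, 0.5, 0.1]
width: 0.0725
```

Run:
```python
from h import *
f=grab('wrist','w10.png')
a=cv2.imread('pics/w10.png');cv2.imwrite('pics/w10b.png',cv2.resize(a,(800,600),interpolation=cv2.INTER_CUBIC))
s=telemetry.read_state();print(s['time_s'],s['ee_pos'],s['width'],s['force'])
```

```text
12.3 [ 0.52031837 -0.2289968   0.25440544] 0.07265383598142132 [-0.38547568 -0.33147789 -0.79577238]
```

View pics/w10b.png

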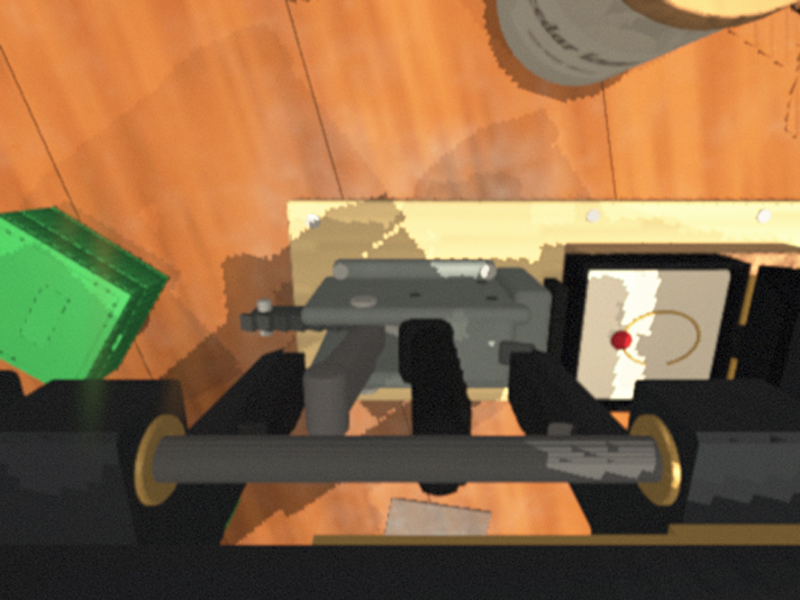

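Request:
apply_moves(targets=[[[0, 0, 0], [0, 0, 0], 0.3], [[0, 0, 0], [0, 0, 0], 0], [[0, 0, 0], [0, 0, 0], -0.4], [[0, 0, 0], [0, 0, 0], -0.4], [[0, 0, 0], [0, 0, 0], -0.4], [[0, 0, 0], [0, 0, 0], -0.4], [[0, 0, 0], [0, 0, 0], -0.4]])

```text
time_s: 13.0
ee_pos: [0.5201, -0.2282, 0.2544]
tcp_rot: [-179.8, 0.0, 15.9]
force: [-2.0, 5.9, 3.9]
width: 0.0329
```

Run:
```python
from h import *
f=grab('wrist','w11.png')
a=cv2.imread('pics/w11.png');cv2.imwrite('pics/w11b.png',cv2.resize(a,(800,600),interpolation=cv2.INTER_CUBIC))
s=telemetry.read_state();print(s['time_s'],s['ee_pos'],s['width'],s['force'])
```

```text
13.05 [ 0.52007651 -0.22818797  0.25437585] 0.0332725205776936 [-1.05320645  5.96543918  4.24882414]
```

View pics/w11b.png

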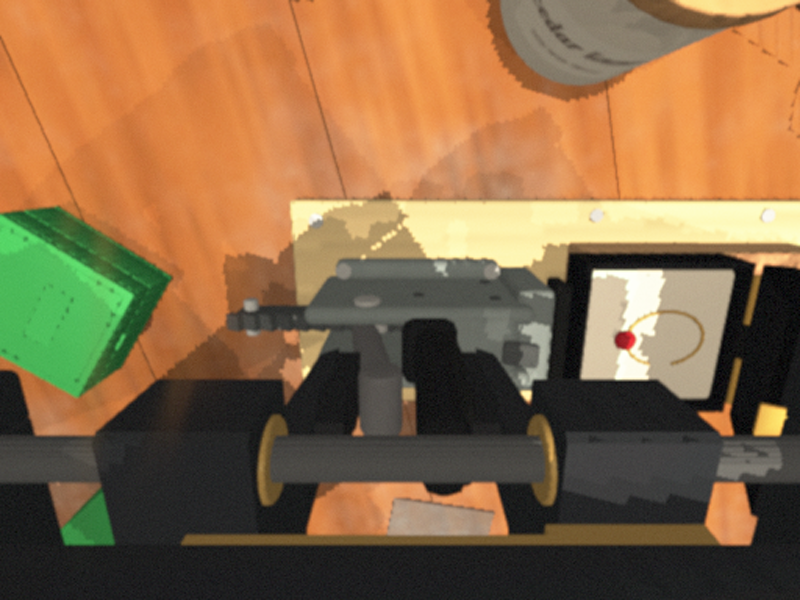

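Each stroke closes the jaw: the tail end moved from column 245 to 228. Third stroke, force still 10 N.

Request:
apply_moves(targets=[[[0, 0, 0], [0, 0, 0], 0.3], [[0, 0, 0], [0, 0, 0], 0.65], [[0, 0, 0], [0, 0, 0], 0.65], [[0, 0, 0], [0, 0, 0], 0.65], [[0, 0, 0], [0, 0, 0], 0.65], [[0, 0, 0], [0, 0, 0], 0.65], [[0, 0, 0], [0, 0, 0], 0.65], [[0, 0, 0], [0, 0, 0], 0.65], [[0, 0, 0], [0, 0, 0], 0.65], [[0, 0, 0], [0, 0, 0], 0.65]])

```text
time_s: 14.05
ee_pos: [0.5203, -0.229, 0.2544]
tcp_rot: [180.0, -0.0, 15.9]
force: [1.0, -0.5, -0.3]
width: 0.0725
```

Request:
apply_moves(targets=[[[0, 0, 0], [0, 0, 0], 0.3], [[0, 0, 0], [0, 0, 0], 0], [[0, 0, 0], [0, 0, 0], -0.2], [[0, 0, 0], [0, 0, 0], -0.4], [[0, 0, 0], [0, 0, 0], -0.4], [[0, 0, 0], [0, 0, 0], -0.4], [[0, 0, 0], [0, 0, 0], -0.4]])

```text
time_s: 14.75
ee_pos: [0.5201, -0.2282, 0.2544]
tcp_rot: [-179.8, 0.0, 15.9]
force: [-1.9, 5.7, 3.4]
width: 0.0333
```

Run:
```python
from h import *
f=grab('wrist','w12.png')
a=cv2.imread('pics/w12.png');cv2.imwrite('pics/w12b.png',cv2.resize(a,(800,600),interpolation=cv2.INTER_CUBIC))
s=telemetry.read_state();print(s['time_s'],s['ee_pos'],s['width'],s['force'])
```

```text
14.8 [ 0.52007224 -0.22820693  0.25436981] 0.03306195471505113 [-1.49251387  5.39838051  3.37988733]
```

View pics/w12b.png

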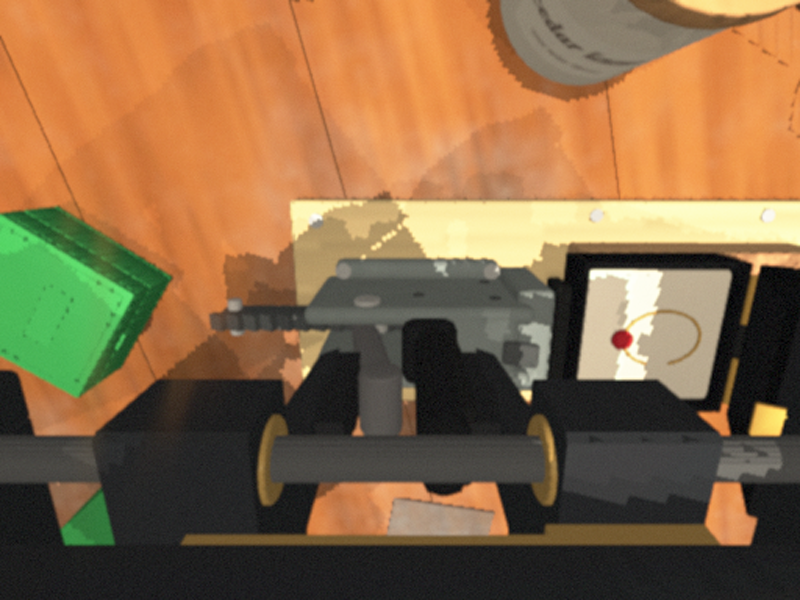

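The tail moved on to column 212 and the box nudged 3 px towards the fixed pad, so the next stroke should press. Fourth stroke.

Request:
apply_moves(targets=[[[0, 0, 0], [0, 0, 0], 0.3], [[0, 0, 0], [0, 0, 0], 0.65], [[0, 0, 0], [0, 0, 0], 0.65], [[0, 0, 0], [0, 0, 0], 0.65], [[0, 0, 0], [0, 0, 0], 0.65], [[0, 0, 0], [0, 0, 0], 0.65], [[0, 0, 0], [0, 0, 0], 0.65], [[0, 0, 0], [0, 0, 0], 0.65], [[0, 0, 0], [0, 0, 0], 0.65], [[0, 0, 0], [0, 0, 0], 0.65]])

```text
time_s: 15.8
ee_pos: [0.5203, -0.229, 0.2544]
tcp_rot: [180.0, -0.0, 15.9]
force: [0.9, -0.4, -1.2]
width: 0.0725
```

Request:
apply_moves(targets=[[[0, 0, 0], [0, 0, 0], 0.3], [[0, 0, 0], [0, 0, 0], 0.1], [[0, 0, 0], [0, 0, 0], 0], [[0, 0, 0], [0, 0, 0], -0.1], [[0, 0, 0], [0, 0, 0], -0.2], [[0, 0, 0], [0, 0, 0], -0.4], [[0, 0, 0], [0, 0, 0], -0.4], [[0, 0, 0], [0, 0, 0], -0.4], [[0, 0, 0], [0, 0, 0], -0.4]])

```text
time_s: 16.7
ee_pos: [0.5198, -0.2272, 0.2543]
tcp_rot: [-179.7, 0.1, 15.9]
force: [-3.5, 12.7, 6.8]
width: 0.0359
```

Run:
```python
from h import *
f=grab('wrist','w13.png')
a=cv2.imread('pics/w13.png');cv2.imwrite('pics/w13b.png',cv2.resize(a,(800,600),interpolation=cv2.INTER_CUBIC))
s=telemetry.read_state();print(s['time_s'],s['ee_pos'],s['width'],s['force'])
```

```text
16.75 [ 0.51982357 -0.22719537  0.25427669] 0.036143087039329766 [-4.30070229 13.56165683  6.56122603]
```

View pics/w13b.png

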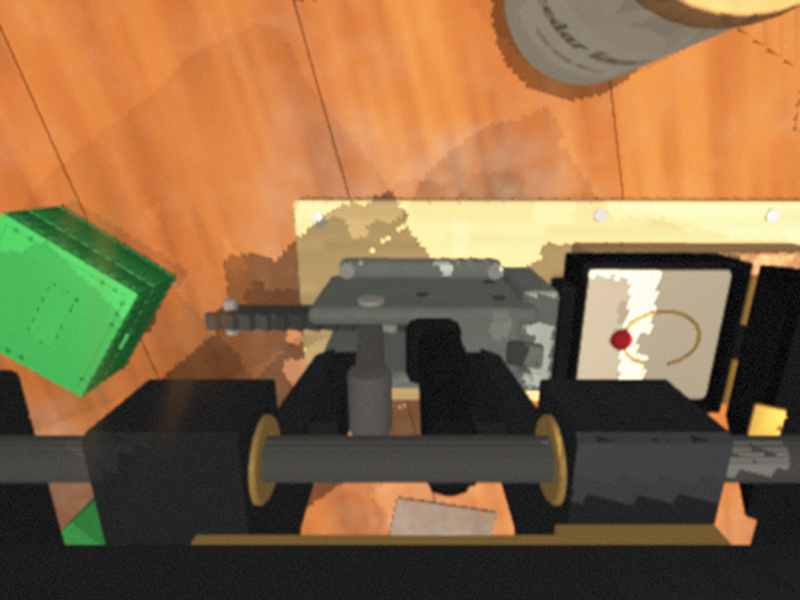

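The box stops the squeeze at w=36 mm, so the trigger is at ~0.28 rad. The roll reaction is 14 N. I'll ease the arm bias by 1 mm so roll and handle share the grip, then check.

Request:
apply_moves(targets=[[[0, -0.0005, 0], [0, 0, 0], -0.4], [[0, -0.001, 0], [0, 0, 0], -0.4], [[0, -0.001, 0], [0, 0, 0], -0.4], [[0, -0.001, 0], [0, 0, 0], -0.4], [[0, -0.001, 0], [0, 0, 0], -0.4], [[0, -0.001, 0], [0, 0, 0], -0.4], [[0, -0.001, 0], [0, 0, 0], -0.4], [[0, -0.001, 0], [0, 0, 0], -0.4]])

```text
time_s: 17.55
ee_pos: [0.5197, -0.2268, 0.2543]
tcp_rot: [-179.8, 0.1, 15.9]
force: [-2.5, 7.8, 5.1]
width: 0.0366
```

Run:
```python
from h import *
f=grab('wrist','w14.png')
a=cv2.imread('pics/w14.png');cv2.imwrite('pics/w14b.png',cv2.resize(a[140:290,320:512],None,fx=4,fy=4,interpolation=cv2.INTER_CUBIC))
s=telemetry.read_state();print(s['time_s'],s['ee_pos'],s['width'],s['force'])
f=grab('scene','s14.png')
a=cv2.imread('pics/s14.png')[110:210,200:300];cv2.imwrite('pics/s14b.png',cv2.resize(a,None,fx=6,fy=6,interpolation=cv2.INTER_CUBIC))
```

```text
17.6 [ 0.51964899 -0.22678354  0.25426898] 0.03688724706245747 [-2.37158816  8.08226501  4.85471403]
```

View pics/w14b.png

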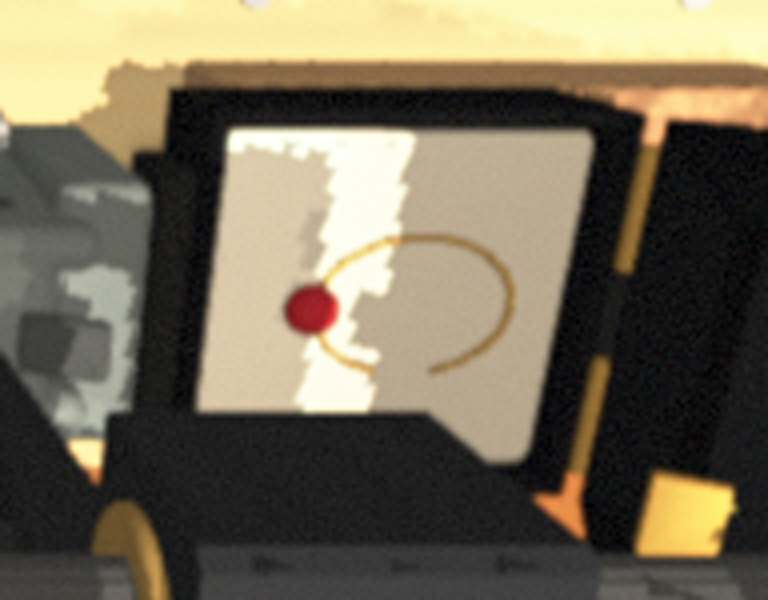

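View pics/s14b.png

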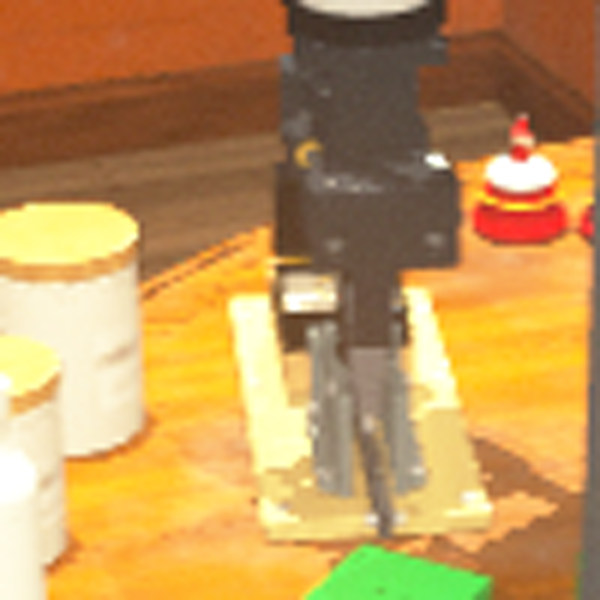

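The box's front wall is flush on the fixed pad and the lid is still up. I'll hold briefly to confirm it is steady.

Request:
apply_moves(targets=[[[0, 0, 0], [0, 0, 0], -0.4], [[0, 0, 0], [0, 0, 0], -0.4], [[0, 0, 0], [0, 0, 0], -0.4], [[0, 0, 0], [0, 0, 0], -0.4], [[0, 0, 0], [0, 0, 0], -0.4], [[0, 0, 0], [0, 0, 0], -0.4]])

```text
time_s: 18.25
ee_pos: [0.5197, -0.2268, 0.2542]
tcp_rot: [-179.8, 0.1, 15.9]
force: [-2.6, 9.5, 5.0]
width: 0.0364
```

Run:
```python
from h import *
s=telemetry.read_state();print(s['time_s'],s['ee_pos'],s['width'],s['force'])
f=grab('wrist','w15.png')
import numpy as np
u=np.array([.2723,-.9622]);v=np.array([.9622,.2723]);bed=np.array([.5480,-.3259])
# box rim (z=.064): front-near corner & back corner in crop w14 (x4, off 320,140): 
C=lambda a:np.array(a)/4+[320,140]-.375
for n,p in [('front rim corner +y',(172,90)),('back rim corner +y',(642,115))]:
    P=onz(f,C([p]),.064)[0]; print(n,((P[:2]-bed)@u*1e3+35).round(1),((P[:2]-bed)@v*1e3).round(1))
P=onz(f,C([(228,130),(592,130)]),.064); d=P[1]-P[0]; print('inner wall dir deg rel clamp',np.degrees(np.arctan2(d[:2]@v,d[:2]@u)))
P=onz(f,C([(592,140),(535,450)]),.064); d=P[0]-P[1]; print('back inner edge rel clamp y',np.degrees(np.arctan2(-(d[:2]@u),d[:2]@v)))
```

```text
18.25 [ 0.519655   -0.22677761  0.25424354] 0.03637063546327776 [-2.56491438  9.46930881  4.98964212]
front rim corner +y -7.0 38.3
back rim corner +y 64.8 34.6
inner wall dir deg rel clamp 0.12282850232533535
back inner edge rel clamp y 1.5899997710070009
```

```bash
python3 -c "
from h import *
print(job_done())"
```

```text
the job is handed in; nothing more can be done
None
```

The job is handed in with the trigger still squeezed. `job_done()` gave no verdict, so the checks below are my own.

**What I did:**
- **Lid:** I pinched it by its sides, squared the box by 4° and moved it 4 mm towards the fixed pad. I then swung the lid about its hinge to about 57° and let go.
- **Clamp:** I gripped the roll and handle and pumped the trigger four times, with a 10 N grip. The first three strokes were full. The fourth was stopped by the box at about 36.5 mm over roll and handle, roughly 0.28 rad of trigger. I then eased the arm 1 mm to lower the side load on the roll.

**Last checks (at 18.3 s of the 53 s):**
- **Steadiness:** the opening was 36.4 mm, against about 33 mm on the unloaded strokes. It varied by about 0.5 mm over the last 0.7 s.
- **Nip force:** the net reaction on the tool along the clamp was about 10 N. From the table that means roughly 12–18 N on the box; I could not measure it directly.
- **Squareness:** the case's inner walls were within about 0.1° to 1.6° of the clamp's axes.
- **Lid:** it was still up in the last wrist and scene pictures, but I did not measure its angle again after letting go.
- **Other things:** I kept the arm clear of them and saw none moved, but I did not measure them against the start.

**One disagreement:** the front corner of the box worked out at -7 mm from the fixed pad, which would make the box 72 mm deep instead of 66.5 mm. I took that as a misread black-on-black edge. The back corner, at 64.8 mm, fits a box flush against the pad within the 2 mm calibration error.

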